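# Pry the press-fitted cover off its seat evenly with a wedge

### The job

Take the orange pry wedge from the tray and free the blue press-fitted cover of the field data logger: slide the wedge flat along the side flange under the pry lug of one side, then of the other, a little at a time in turn, until both lugs have risen at least 6 mm and the cover stands level. Work gently and by feel: never let the cover tip by more than two degrees, never press or push hard with the wedge, and touch the logger with nothing but the wedge. Then lay the wedge flat back in the tray and leave everything else where it is.

Things in the scene. Friction and masses are not known exactly. Their poses are not given: they have to be found in the camera images.
- housing: Data logger screwed to an aluminium service plate (150 x 210 x 8 mm), immovable on four levelling feet: its height differs each time. Origin: centre of the plate's underside, 8 to 20 mm above the table. x: the way the wedge goes under the lugs (away from the robot at yaw 0), y to the left, z up. Its lower half is grey (base_half), its upper half is the blue cover.
- base_half: Grey lower half, same origin and axes as housing, immovable. Body x +-50, y +-45, z 8 to 40 mm. Along each side runs a flat level flange, x +-50, |y| 45 to 90 mm, its top at z = 30 mm, on which the wedge slides (friction about 0.25). Two connectors stick out at the rear end.
- cover: Blue cover, frame of housing while seated. Block x +-50, y +-45, z 40 to 64 mm; each side has a pry lug, x +-15, |y| 45 to 90, z 33 to 43 mm: a 3 mm slot over the flange. Press fit: about 9 N drag per side (at |y| = 60 mm) plus 0.4 N per mm/s; stays where raised. Lifting one lug tips it about the other side. It can rise 14 mm, not come off.
- lug_left (a point): Middle of the lower front edge of the left (+y) pry lug, where the wedge enters: at (-15, 70, 33) mm of housing while seated; its z in the housing frame shows how far the left side has risen (33 mm = seated).
- lug_right (a point): The same on the right (-y) lug: at (-15, -70, 33) mm of housing while seated.
- wedge: Orange nylon pry wedge, 120 x 22 mm, 70 g. Origin: centre of the flat underside; x to the thin tip, z up. Tip at x = 60 mm, 2 mm thick, blunt; the top climbs 1 in 6 to 12 mm at x = 0, then level to x = -60. Upright grip: x -48 to -30, y +-11, z 12 to 58 mm, pinch along x or y. Flat on the flange, tip s mm past a seated lug's front edge, it lifts that lug (s - 6)/6 mm, up to 1 mm less under load.
- tray: Black tool tray, fixed, 210 x 150 mm, 4 mm floor, 4 mm walls 16 mm high. Origin: centre of its underside, on feet 4 to 16 mm above the table; x along its length. At the start the wedge lies flat on its floor (underside at z = 4 mm) in the +y half, the screwdriver in the -y half. It stands left or right of the logger, the charger on the other side.
- charger: Black desk charger for a radio, empty, fixed, 85 x 75 x 50 mm; origin under its centre. Leave alone.
- screwdriver: Grey-handled screwdriver, 170 mm, lying in the tray; bystander, origin near its middle, underside.
- radio_a: Two-way radio standing upright, 34 x 56 x 110 mm and an 85 mm aerial; origin under its centre. Bystander.
- seal: Spare black sealing ring, 80 mm across, 6 mm high, lying flat; bystander.
- dish: Small steel dish with screws, 64 mm across, 20 mm high; bystander.
- mouse: Black computer mouse, 105 x 60 x 33 mm; bystander.
- mug: White mug, 82 mm across, 95 mm high; bystander.
Not all that is in view belongs to the job. Of the things like the wedge, leave any that is black, pink or purple; of the rest the larger one is meant.

How it is judged (in metres and radians):
On the way, in this order (a step that is already met when the one before it is completed fails the run):
1. the wedge is taken up out of the tray (z of wedge in the frame of tray above 0.03 m), for 0.1 s.
2. one lug has been eased up at least 1.5 mm (z of any of lug_left, lug_right in the frame of housing above 0.0345 m), for 0.2 s.
3. both lugs have been eased up at least 1.5 mm (z of each of lug_left, lug_right in the frame of housing above 0.0345 m), for 0.2 s.
4. both lugs have been raised at least 6 mm (z of each of lug_left, lug_right in the frame of housing above 0.039 m), for 0.2 s.
At the end, for the whole second after the job is handed in: Both lugs stand at least 6 mm above their seated height (z in the housing frame above 39 mm) and the cover is level within 0.02 rad; the wedge lies flat (within 0.08 rad) on the floor of the tray, at rest and released (all of step 4 and angle between cover's own z axis and vertical below 0.02 rad and z of wedge in the frame of tray below 0.009 m and angle between wedge's own z axis and vertical below 0.08 rad and x of wedge in the frame of tray between -0.05 and 0.05 m and y of wedge in the frame of tray between -0.065 and 0.065 m and linear speed of wedge below 0.01 m/s); the robot touches nothing.
It fails at once if the cover tips by more than 2 degrees (0.035 rad) (angle between cover's own z axis and vertical above 0.0355 rad).
It fails at once if the wedge bears on the cover with more than 25 N (contact force between wedge and cover above 25 N).
It fails at once if the wedge bears on the grey lower half with more than 25 N (contact force between wedge and base_half above 25 N).
It fails at once if the robot itself touches the cover or the lower half (contact force between any of the fingers, the arm and cover above 1 N or contact force between any of the fingers, the arm and base_half above 1 N).
It fails at once if a bystander (radio, seal, dish, mouse, mug, screwdriver) is moved by more than 30 mm (distance of any of radio_a, seal, dish, mouse, mug, screwdriver from where it was at the start of the episode above 0.03 m).
It also fails if it takes over 72 s, if anything falls off the work surface, if the arm or the gripper's body presses on something with over 40 N, if the wrist force passes 120 N, or if a joint passes its speed limit or range.

### The arm

A 6-joint arm with a two-finger parallel gripper is mounted at the origin on the work surface. World frame = base frame: x ahead of the robot, y to its left, z up, the work surface at z = 0. Lengths are in mm, angles in rad, forces in N, time in s.
With the tool pointing down it reaches from about 400 to 825 mm from the base axis. Payload 7 kg.
Tool frame: the origin (TCP) lies at the very end of the fingers, on their centre line; the grasp point (between the pads) lies 19 mm behind it; z points along the fingers, y is the direction in which the jaws open and shut (so a half turn about z gives the same grasp; the last joint's range is limited). The gripper opens to 88 mm and grips with 3 to 60 N. Pads are 19 mm wide; open, the fingers measure 130 mm over their backs; the gripper's body (78 mm by 193 mm) begins 47 mm behind the grasp point.
Start: joints at [-0.816, 0.359, 0.012, 0, -1.224, -0.288], TCP at [303.742, -602.774, 226.561] pointing down, gripper open.
Joint ranges: [-3.07, 3.07], [-1.43, 2.12], [-1.02, 1.25], [-3.03, 1.67], [-3.05, -0], [-3.03, 3.03]. Speed limits (rad/s): [2.39, 2.39, 3.01, 3.14, 3.14, 3.14].

### API

Orientations are given as a unit quaternion [x, y, z, w].
In Python, from plant import bot gives the robot as it stands. Calls block until the motion is done:
- bot.move_ptp(position, orientation): joint-space move of the TCP to a pose.
- bot.line_to(position, velocity=150, ori=None): straight line of the TCP; ori=None keeps the orientation; velocity is the mean speed in mm/s.
- bot.move_joints(angles): joint-space move.
- bot.move_gripper(opening, force=None): finger opening in mm; force is the grip in N (None keeps the last); returns when the fingers have stopped.
- bot.pause(seconds).
- bot.solve_ik(position, orientation): joint angles nearest the present ones, or None.
- bot.read_state(): the state.
- bot.camera(name): name is "side" or "top" or "wrist"; returns the picture (480x640x3 uint8, red, green, blue); there is no depth.
- bot.get_calibration(name): a dict with "fx", "fy", "cx", "cy" (pixels), "view" (4x4, takes a point from world to camera coordinates); the wrist camera has in their place "T_tool_cam" (4x4, takes a point from camera to tool coordinates, whose origin is the TCP and whose axes are the flange's). Camera axes: x right, y up, looking along -z (the intrinsics and any distortion apply to the point x, -y, -z); pixel columns grow to the right and rows downward; lengths in mm; the calibration is good to about 2 mm. The wrist camera is an equidistant fisheye: a pixel r from the principal point sees the ray r / f radians off the axis. A picture is of the moment at which its call begins: read the wrist's pose just before it. get_calibration takes no time and is no camera call.
A pose or a line that the arm cannot do raises bot.Unreachable and nothing moves.
- bot.close_job(): hands the job in, once; it reports no verdict.
The state is a dict: "t": time; "joint_pos": joint angles; "qvel": joint speeds; "tau": joint torques, N m; "tcp_pos": TCP position; "eef_rot": TCP orientation; "contact_force": force on the tool from outside, world axes, zero at the start; "moment": the same for the moment, N m; "width": finger opening in mm.
Only numpy, scipy, OpenCV 4.12 (cv2) and the standard library are available. Lean on these libraries where they do the work, as an engineer would, in place of code of your own. Each camera call takes 0.05 s, during which the arm holds its last target.

## Working session

There is one attempt and no reset: what is moved stays moved. The work goes in short steps, each a Python script; the robot and the scene stay as the last script left them, time stands still between calls to the robot, and variables do not carry over. Pictures are saved under pics/ and viewed, and the job is handed in when it is done.

```bash
ls; mkdir -p pics; python3 - <<'E'
from plant import bot
import cv2
for n in ["top","side","wrist"]:
    im=bot.camera(n); cv2.imwrite(f"pics/{n}0.png",im[:,:,::-1])
    c=bot.get_calibration(n); print(n,c)
print(bot.read_state())
E
```

```text
pics
top {'fx': 510.4779156754409, 'fy': 510.4779156754409, 'cx': 334.7227426004005, 'cy': 248.66385603291823, 'view': array([[-1.81898810e-02, -9.99763117e-01,  1.19515047e-02,
        -7.42685986e+01],
       [ 9.97829278e-01, -1.73954189e-02,  6.35148134e-02,
        -4.97511519e+02],
       [-6.32918664e-02,  1.30808882e-02,  9.97909330e-01,
        -1.31054640e+03],
       [ 0.00000000e+00,  0.00000000e+00,  0.00000000e+00,
         1.00000000e+00]])}
side {'fx': 500.2742336285084, 'fy': 500.2742336285084, 'cx': 310.817113012287, 'cy': 249.19908399418412, 'view': array([[ 7.67731170e-01, -6.40764422e-01, -3.13155643e-03,
        -4.40896613e+02],
       [ 3.78484019e-01,  4.49525850e-01,  8.09120731e-01,
        -2.22557687e+02],
       [-5.17048062e-01, -6.22372449e-01,  5.87634100e-01,
        -8.91388530e+02],
       [ 0.00000000e+00,  0.00000000e+00,  0.00000000e+00,
         1.00000000e+00]])}
wrist {'fx': 371.64829954431775, 'fy': 371.64829954431775, 'cx': 318.2261166954038, 'cy': 242.9357986298943, 'T_tool_cam': array([[-3.80448320e-04,  9.54388444e-01,  2.98567503e-01,
 
[... 279 characters left out ...]
)}
{'t': 0.15, 'joint_pos': array([-8.15857264e-01,  3.59198070e-01,  1.13215705e-02, -2.70538530e-04,
       -1.22410760e+00, -2.88121776e-01]), 'qvel': array([ 7.13614962e-04, -3.51553081e-03,  2.30197943e-03, -2.73668851e-05,
       -6.17663573e-04, -1.64490317e-03]), 'tau': array([ 1.24782233e-03, -5.83273888e+01,  2.93294996e+01,  7.00126112e+00,
        8.86230584e-03, -1.00904499e-04]), 'tcp_pos': array([ 303.62275302, -602.46586483,  225.87350158]), 'eef_rot': array([-2.31250242e-01,  9.72894114e-01,  5.78301259e-04, -1.85593527e-04]), 'contact_force': array([-1.27250326, -0.48948245, -0.23541305]), 'moment': array([ 0.04140058, -0.01850142, -0.02077277]), 'width': 87.40736407468164}
```

View pics/top0.png

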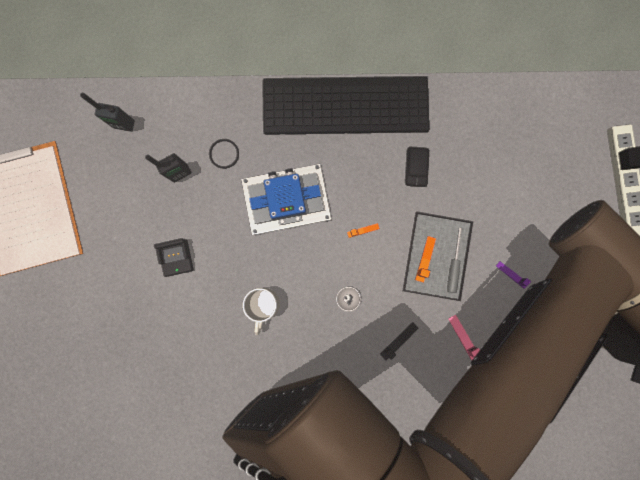

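View pics/side0.png

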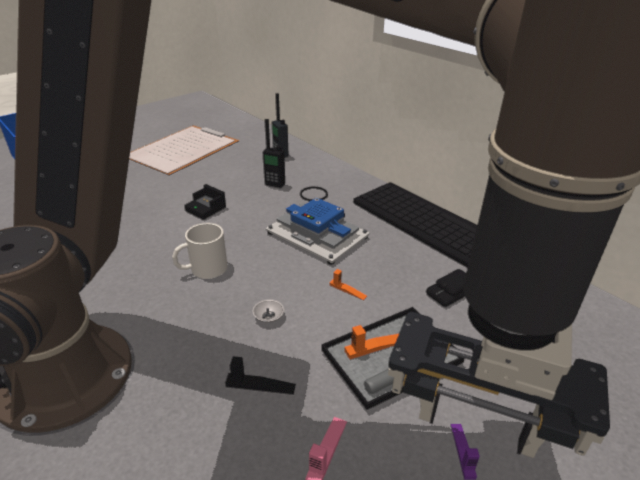

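View pics/wrist0.png

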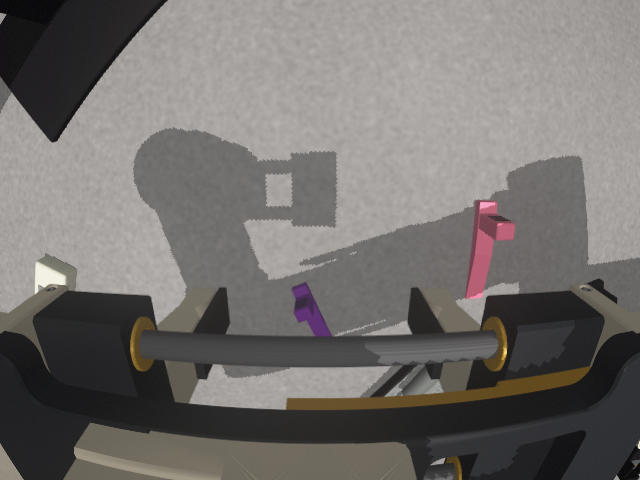

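Candidates for the wedge, as top-view pixels:
- Orange in the tray (427,258).
- Small orange on the table (364,231).
- Black (400,342).
- Pink (464,337).
- Purple (514,274).

By the description the orange one in the tray is meant, since it is larger than the loose orange one. I'll check that in a close crop.

```bash
python3 - <<'E'
import cv2
im=cv2.imread("pics/top0.png")
cv2.imwrite("pics/c1.png",cv2.resize(im[200:310,335:485],None,fx=5,fy=5,interpolation=cv2.INTER_CUBIC))
cv2.imwrite("pics/c2.png",cv2.resize(im[155:245,230:340],None,fx=6,fy=6,interpolation=cv2.INTER_CUBIC))
im=cv2.imread("pics/side0.png")
cv2.imwrite("pics/c3.png",cv2.resize(im[190:270,260:380],None,fx=6,fy=6,interpolation=cv2.INTER_CUBIC))
E
```

```text
(no output)
```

View pics/c1.png

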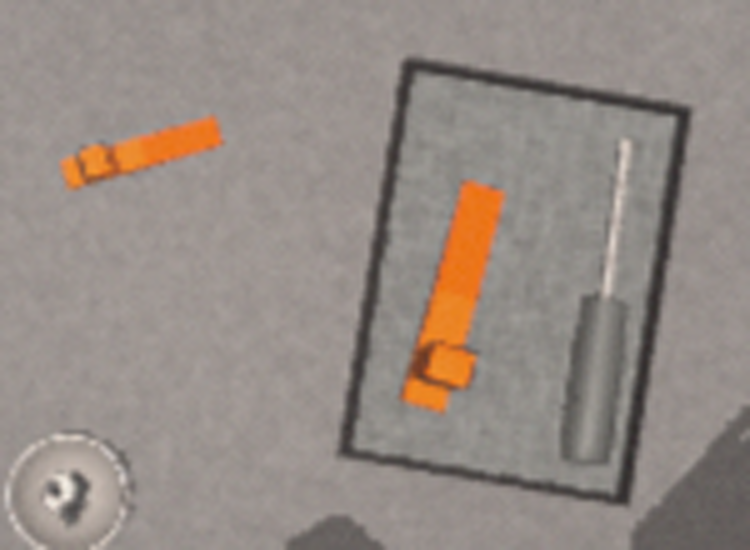

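View pics/c2.png

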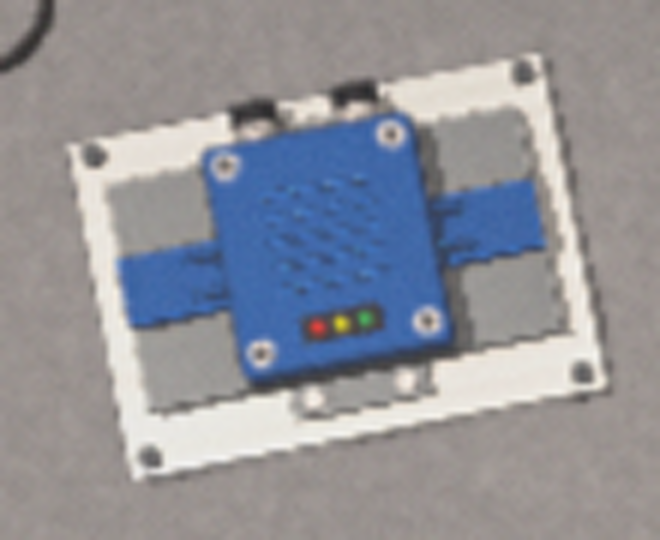

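View pics/c3.png

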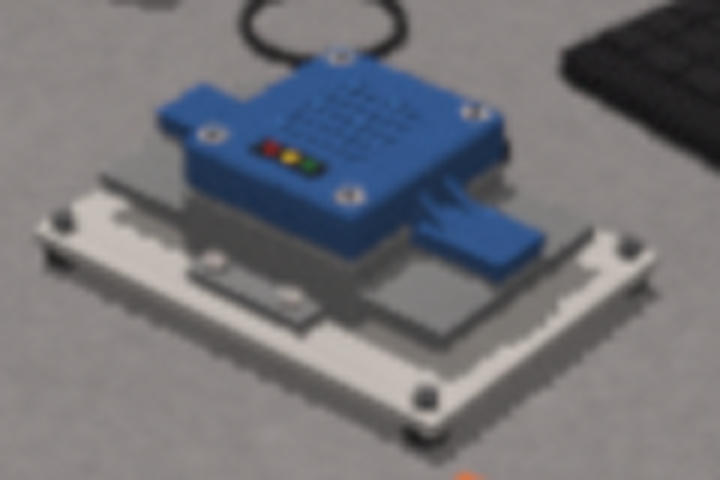

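```bash
cat > h.py <<'E'
import numpy as np, cv2
from scipy.optimize import least_squares
from scipy.spatial.transform import Rotation as R
from plant import bot
CAL={n:bot.get_calibration(n) for n in("top","side","wrist")}
def pv(view,c,P,fish=False):
    P=np.atleast_2d(P); p=P@view[:3,:3].T+view[:3,3]; p=p*[1,-1,-1]
    if fish:
        r=np.hypot(p[:,0],p[:,1]); th=np.arctan2(r,p[:,2]); q=p[:,:2]/r[:,None]*th[:,None]
    else: q=p[:,:2]/p[:,2:]
    return q*c["fx"]+[c["cx"],c["cy"]]
def proj(n,P,st=None):
    c=CAL[n]
    if n!="wrist": return pv(c["view"],c,P)
    T=np.eye(4);T[:3,:3]=R.from_quat(st["eef_rot"]).as_matrix();T[:3,3]=st["tcp_pos"]
    return pv(np.linalg.inv(T@c["T_tool_cam"]),c,P,True)
def body(p,L):
    x,y,yaw,z=p; c,s=np.cos(yaw),np.sin(yaw); L=np.atleast_2d(np.array(L,float))
    return np.c_[x+c*L[:,0]-s*L[:,1], y+s*L[:,0]+c*L[:,1], z+L[:,2]]
def fit(obs,p0,fz=None,sts=None):
    # obs: list (cam,local pts,pixels)
    def f(p):
        if fz is not None: p=[*p[:3],fz]
        return np.concatenate([(proj(n,body(p,L),st)-np.array(px)).ravel() for n,L,px,st in obs])
    r=least_squares(f,p0); return r.x,f(r.x)
def down(yaw): # tool z down, tool x at world yaw
    c,s=np.cos(yaw),np.sin(yaw)
    return R.from_matrix(np.array([[c,s,0],[s,-c,0],[0,0,-1.]])).as_quat()
E
python3 - <<'E'
from h import *
np.set_printoptions(suppress=True,precision=2)
T=lambda a,o,s: np.array(a)/s+np.array(o)-0.0
obs=[("top",[[75,105,8],[75,-105,8],[-75,-105,8],[-75,105,8],[15,90,43],[-15,90,43],[15,-90,43],[-15,-90,43]],
 T([[70,145],[543,52],[608,388],[133,478],[118,258],[130,328],[540,180],[546,246]],[230,155],6),None),
("side",[[-75,-105,8],[-75,105,8],[75,-105,8],[-15,-90,43],[15,-90,43]],T([[432,432],[38,230],[655,258],[498,268],[545,237]],[260,190],6),None)]
p,r=fit(obs,[600,0,0.2,10]); print("housing",p,r.reshape(-1,2))
# tray  x along length, sizes 210x150, rim z=16
t=T([[405,58],[691,106],[628,503],[340,455]],[335,200],5)
obs=[("top",[[105,75,16],[105,-75,16],[-105,-75,16],[-105,75,16]],t,None)]
p,r=fit(obs,[600,-200,0,10]); print("tray",p,r.reshape(-1,2))
for q in ([[461,180],[504,191],[446,412],[401,400]],):
  w=T(q,[335,200],5)
  obs=[("top",[[60,11,1],[60,-11,1],[-60,-11,12],[-60,11,12]],w,None)]
  p,r=fit(obs,[600,-200,0,10],fz=14); print("wedge",p,r.reshape(-1,2))
for y in(0,):
  pass
E
```

```text
housing [628.04  40.17   0.17   6.9 ] [[ 0.24 -0.34]
 [ 0.15  0.21]
 [ 0.22 -0.08]
 [ 0.15  0.18]
 [-0.03 -0.12]
 [ 0.12 -0.29]
 [-0.87 -0.38]
 [ 0.36  0.06]
 [-0.23 -0.36]
 [-1.12  0.29]
 [ 0.56  0.06]
 [ 0.07  0.29]
 [-0.03 -0.08]]
tray [ 472.34 -351.18   -0.19    4.99] [[ 0.18 -0.23]
 [-0.33 -0.06]
 [-0.09  0.28]
 [ 0.24  0.02]]
wedge [ 464.9  -318.31   -0.31   10.  ] [[ 0.24 -0.12]
 [-0.27  0.06]
 [-0.38  0.04]
 [ 0.41  0.02]]
```

```bash
python3 - <<'E'
from h import *
np.set_printoptions(suppress=True,precision=3)
g=body([465,-318,-0.31,0],[-39,0,0])[0]
print(g)
for yaw in(-0.31,-0.31+np.pi):
  print(yaw,bot.solve_ik([g[0],g[1],200],down(yaw)))
for yaw in(0.17,0.17+np.pi):
  for y in(70,-70):
    q=body([628,40,0.17,0],[-64,y,0])[0]; print(q,bot.solve_ik([q[0],q[1],65],down(yaw)))
try:
  bot.move_ptp([g[0],g[1],200],down(-0.31))
except Exception as e: print("ERR",e)
st=bot.read_state(); im=bot.camera("wrist"); cv2.imwrite("pics/w1.png",im[:,:,::-1]); np.save("w1.npy",{k:st[k] for k in("tcp_pos","eef_rot")},allow_pickle=True)
print(st["t"],st["tcp_pos"],st["contact_force"],st["joint_pos"])
E
```

```text
[ 427.859 -306.103    0.   ]
-0.31 [-0.248  0.134 -0.353  0.    -1.084  1.509]
2.831592653589793 [-0.248  0.134 -0.353  0.    -1.084 -1.633]
[553.08   98.163   0.   ] [ 0.524  0.333 -0.442  0.    -0.796  1.217]
[576.765 -39.819   0.   ] [ 0.269  0.356 -0.405  0.    -0.81   1.472]
[553.08   98.163   0.   ] [ 0.524  0.333 -0.442  0.    -0.796 -1.925]
[576.765 -39.819   0.   ] [ 0.269  0.356 -0.405  0.    -0.81  -1.67 ]
1.7333 [ 427.887 -306.422  200.102] [-0.409  0.01   0.533] [-0.248  0.134 -0.353  0.    -1.084  1.508]
```

View pics/w1.png

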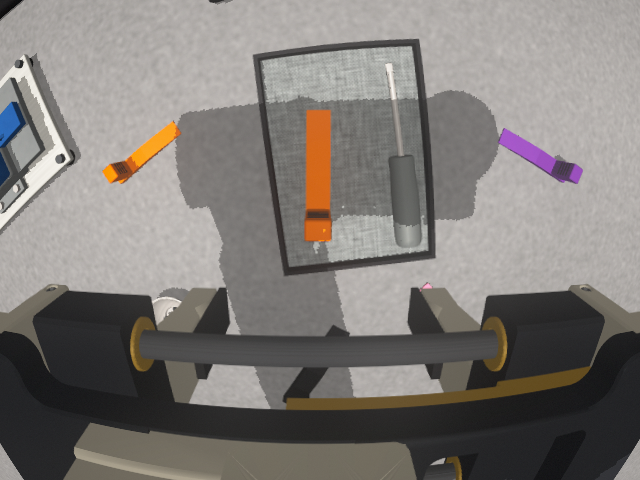

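The wrist view shows the orange wedge at tip (318,110) and grip (318,225), with the screwdriver at its right. I'll crop it to refine the pose.

```bash
python3 - <<'E'
import cv2
im=cv2.imread("pics/w1.png")
cv2.imwrite("pics/c4.png",cv2.resize(im[90:250,290:440],None,fx=3.6,fy=3.6,interpolation=cv2.INTER_CUBIC))
cv2.imwrite("pics/c5.png",cv2.resize(im[30:290,240:450],None,fx=2.2,fy=2.2,interpolation=cv2.INTER_CUBIC))
E
```

```text
(no output)
```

View pics/c4.png

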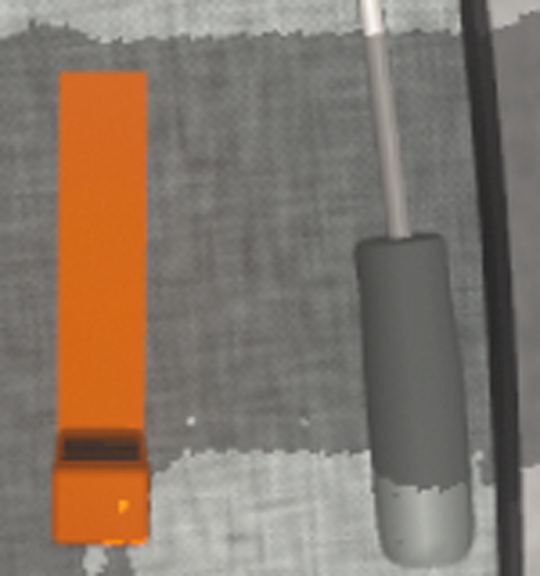

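View pics/c5.png

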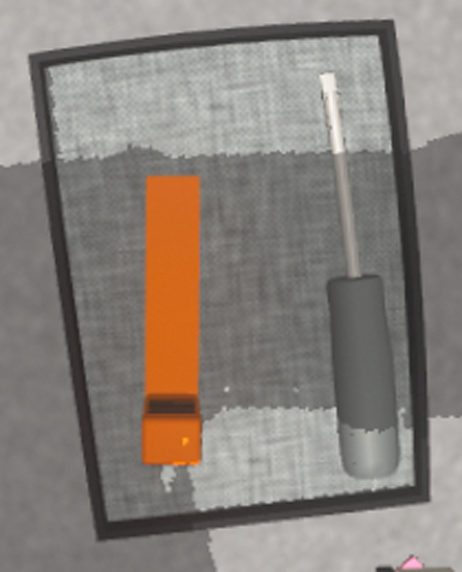

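```bash
python3 - <<'E'
from h import *
np.set_printoptions(suppress=True,precision=2)
st=np.load("w1.npy",allow_pickle=True).item()
a=lambda q,s,o: np.array(q)/s+o
w=a([[59,72],[147,72],[149,545],[53,545],[150,465],[53,465]],3.6,[290,90])
Lw=[[60,11,2],[60,-11,2],[-48,-11,58],[-48,11,58],[-30,-11,58],[-30,11,58]]
p,r=fit([("wrist",Lw,w,st)],[465,-318,-.31,12]); print("wedge free z",p,r.reshape(-1,2))
t5=lambda q:np.array(q)/5+[335,200]
p,r=fit([("wrist",Lw,w,st),("top",[[60,11,1],[60,-11,1],[-60,-11,12],[-60,11,12]],t5([[461,180],[504,191],[446,412],[401,400]]),None)],[465,-318,-.31,12]); print("wedge both",p,r.reshape(-1,2))
tl=[[105,75,16],[105,-75,16],[-105,-75,16],[-105,75,16]]
t=a([[29,55],[393,20],[430,500],[98,540]],2.2,[240,30])
p,r=fit([("wrist",tl,t,st)],[472,-351,-.19,5]);print("tray",p,r.reshape(-1,2))
p,r=fit([("wrist",tl,t,st),("top",tl,t5([[405,58],[691,106],[628,503],[340,455]]),None)],[472,-351,-.19,5]);print("tray both",p,r.reshape(-1,2))
E
```

```text
wedge free z [ 464.95 -319.13   -0.32   10.61] [[ 0.15 -0.1 ]
 [-0.18  0.  ]
 [ 0.17 -0.33]
 [-0.11 -0.43]
 [ 0.21  0.47]
 [-0.24  0.36]]
wedge both [ 464.95 -319.11   -0.31   10.59] [[ 0.05 -0.09]
 [-0.29 -0.01]
 [ 0.21 -0.35]
 [-0.07 -0.43]
 [ 0.22  0.45]
 [-0.23  0.37]
 [ 0.51 -0.01]
 [-0.04  0.25]
 [-0.55 -0.01]
 [ 0.29 -0.11]]
tray [ 471.6  -351.72   -0.19    7.36] [[-0.09  0.02]
 [ 0.   -0.03]
 [-0.01  0.18]
 [ 0.11 -0.18]]
tray both [ 471.68 -351.61   -0.19    7.23] [[-0.24  0.05]
 [-0.21 -0.07]
 [-0.15  0.09]
 [ 0.02 -0.24]
 [ 0.62 -0.16]
 [ 0.18  0.18]
 [ 0.18  0.63]
 [ 0.44  0.19]]
```

```bash
python3 - <<'E'
from h import *
np.set_printoptions(suppress=True,precision=3)
yaw=-0.3145
g=body([464.95,-319.1,yaw,0],[-39,0,0])[0]
bot.move_gripper(45)
bot.move_ptp([g[0],g[1],90],down(yaw))
bot.line_to([g[0],g[1],37],velocity=80)
s=bot.read_state();print(s["t"],s["tcp_pos"],s["contact_force"],s["moment"])
bot.move_gripper(10,force=50)
s=bot.read_state();print(s["t"],s["tcp_pos"],s["contact_force"],s["moment"],s["width"])
bot.line_to([g[0],g[1],120],velocity=80)
s=bot.read_state();print(s["t"],s["tcp_pos"],s["contact_force"],s["moment"],s["width"])
cv2.imwrite("pics/w2.png",bot.camera("wrist")[:,:,::-1]);cv2.imwrite("pics/s2.png",bot.camera("side")[:,:,::-1])
np.save("w2.npy",{k:s[k] for k in("tcp_pos","eef_rot")},allow_pickle=True)
E
```

```text
3.9917 [ 428.313 -307.196   37.493] [0.06  1.442 0.339] [-0.073  0.175 -0.02 ]
4.5083 [ 427.96  -307.094   37.24 ] [-0.324  0.648  2.335] [0.145 0.361 0.03 ] 21.800959948272574
5.7 [ 427.497 -306.872  119.424] [-0.463 -0.711 -1.2  ] [-0.045  0.218  0.006] 21.876225428521284
```

View pics/w2.png

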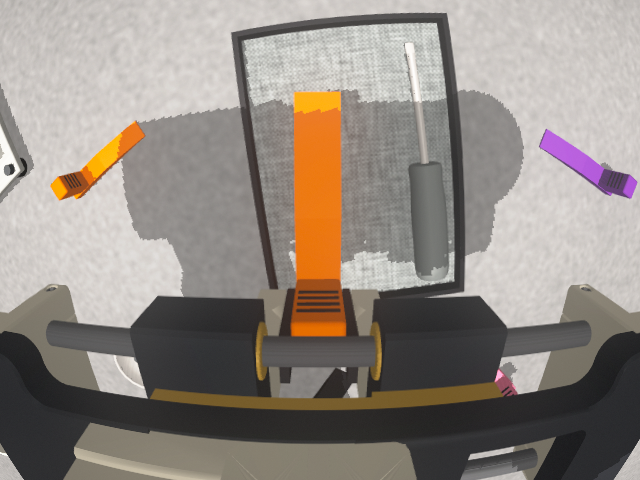

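View pics/s2.png

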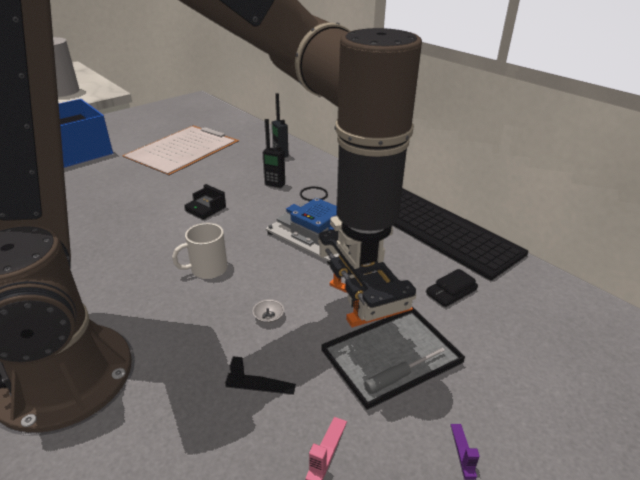

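```bash
python3 - <<'E'
from h import *
np.set_printoptions(suppress=True,precision=1)
def unp(n,px,z):
    r=least_squares(lambda p:(proj(n,[[p[0],p[1],z]])-px).ravel(),[500,0]); return r.x
for nm,px,z in (("mugtop",(264,302),95),("mugleft",(244,305),95),("mughandle",(257,331),50),("dish",(348,299),20),("mug near rear edge",(262,290),95),("loosewedge",(364,231),5)): print(nm,unp("top",px,z))
st=np.load("w2.npy",allow_pickle=True).item()
# tip in tool frame
Rm=R.from_quat(st["eef_rot"]).as_matrix()
def f(v):
    c=lambda y:(st["tcp_pos"]+Rm@np.array([v[0],v[1]+y,24.4]))
    return (proj("wrist",[c(-11),c(11)],st)-[[295,93],[341,93]]).ravel()
r=least_squares(f,[99,0]);print(r.x,f(r.x))
H=[628.04,40.17,.17,7]
for L in([-134,-70,0],[-174,-70,0],[-174,70,0],[-134,70,0],[-75,105,8],[-75,0,0]): print(L,body(H,[L]))
E
```

```text
mugtop [364.6  91.7]
mugleft [358.2 140.2]
mughandle [290.9 115.6]
dish [ 365.3 -114.9]
mug near rear edge [393.6  96.3]
loosewedge [ 542.  -161.1]
[98.7  0.5] [ 0.2  0.  -0.2 -0. ]
[-134, -70, 0] [[507.8 -51.5   7. ]]
[-174, -70, 0] [[468.4 -58.3   7. ]]
[-174, 70, 0] [[444.7  79.7   7. ]]
[-134, 70, 0] [[484.1  86.5   7. ]]
[-75, 105, 8] [[536.4 131.   15. ]]
[-75, 0, 0] [[554.1  27.5   7. ]]
```

```bash
python3 - <<'E'
from h import *
np.set_printoptions(suppress=True,precision=2)
H=[628.04,40.17,.17,8]
a=body(H,[-160,-70,0])[0]
bot.move_ptp([a[0],a[1],120],down(H[2]))
st=bot.read_state(); im=bot.camera("wrist"); cv2.imwrite("pics/w3.png",im[:,:,::-1]); cv2.imwrite("pics/c6.png",cv2.resize(im[0:280,60:440],None,fx=2.1,fy=2.1,interpolation=cv2.INTER_CUBIC)[:,:,::-1])
np.save("w3.npy",{k:st[k] for k in("tcp_pos","eef_rot")},allow_pickle=True)
print(st["t"],st["tcp_pos"],st["contact_force"],st["moment"])
cv2.imwrite("pics/s3.png",bot.camera("side")[:,:,::-1])
E
```

```text
6.8083 [482.08 -56.36 119.91] [-0.79 -0.4  -1.42] [-0.18  0.12  0.01]
```

View pics/c6.png

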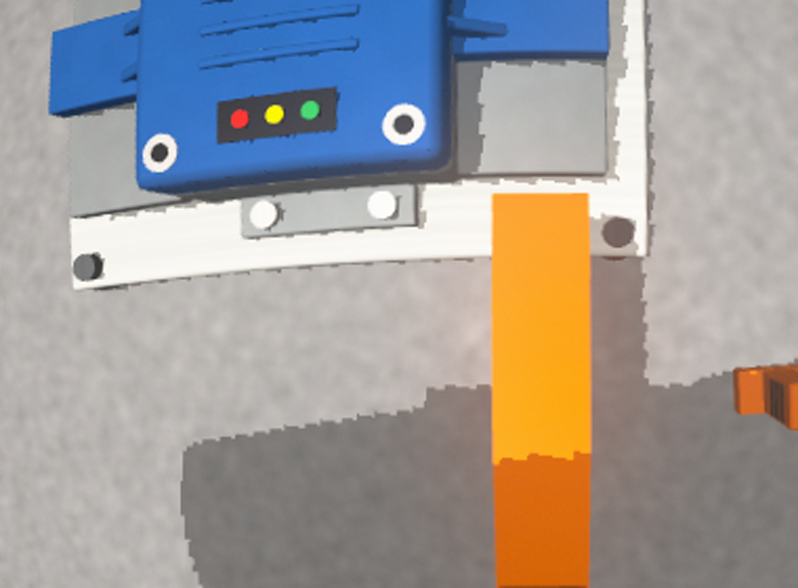

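View pics/s3.png

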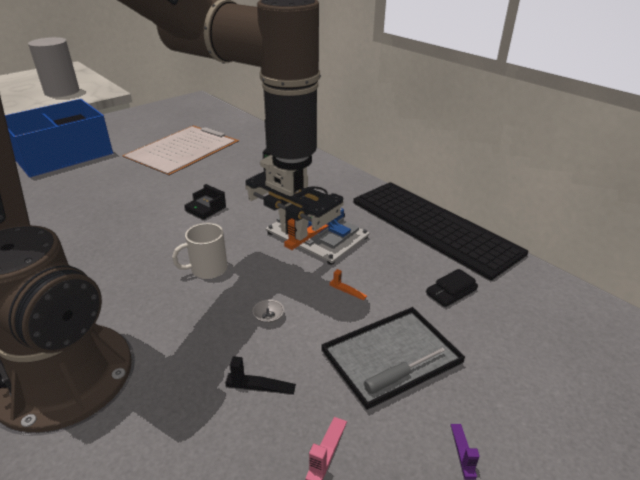

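```bash
python3 - <<'E'
import cv2
im=cv2.imread("pics/w3.png")
cv2.imwrite("pics/c7.png",cv2.resize(im[0:130,265:375],None,fx=4.5,fy=4.5,interpolation=cv2.INTER_CUBIC))
cv2.imwrite("pics/c8.png",cv2.resize(im[0:150,75:180],None,fx=4,fy=4,interpolation=cv2.INTER_CUBIC))
E
```

```text
(no output)
```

View pics/c7.png

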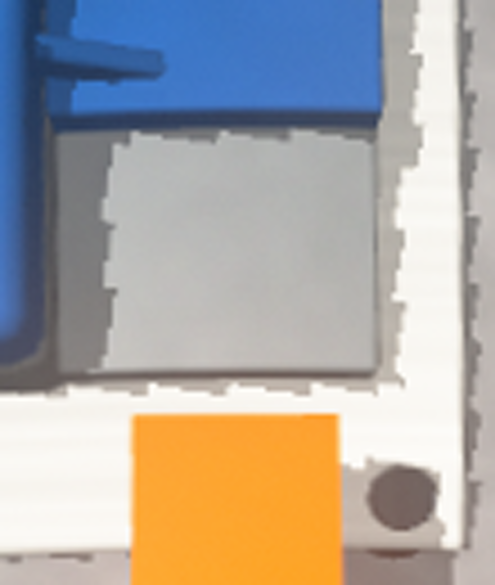

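View pics/c8.png

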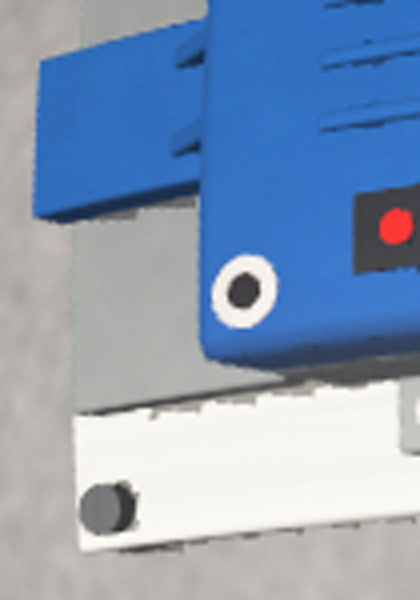

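```bash
python3 - <<'E'
from h import *
np.set_printoptions(suppress=True,precision=2)
st=np.load("w3.npy",allow_pickle=True).item()
L=[[-15,-90,43],[-15,-90,33],[-50,-90,30],[-75,-105,8],[-15,90,43],[-50,90,30],[-75,105,8],[15,90,43]]
px=np.r_[np.array([[381,108],[378,125],[375,371],[463,549]])/4.5+[265,0],np.array([[33,215],[76,412],[80,551],[40,60]])/4+[75,0]]
for sl in (slice(None),slice(0,4)):
  p,r=fit([("wrist",np.array(L)[sl],px[sl],st)],[628,40,.17,8]); print(p,r.reshape(-1,2))
p=np.array(p)
p,r=fit([("wrist",L,px,st)],[628,40,.17,8],fz=9.0);print(p,np.abs(r).max())
# wedge tip in this image: tool frame check
Rm=R.from_quat(st["eef_rot"]).as_matrix()
print(proj("wrist",[st["tcp_pos"]+Rm@np.array([98.7,.5+s,24.4]) for s in(-11,11)],st), "meas",np.array([[133,414],[340,414]])/4.5+[265,0])
E
```

```text
[628.62  40.69   0.18   9.12] [[ 0.18  0.37]
 [-0.46  0.81]
 [ 0.46 -0.61]
 [-0.   -0.58]
 [ 0.14  0.35]
 [-0.51  0.13]
 [-0.12  0.08]
 [ 0.15 -0.54]]
[628.41  40.82   0.17  12.33] [[ 0.24 -0.18]
 [-0.41  0.34]
 [ 0.26 -0.36]
 [-0.11  0.23]]
[628.63  40.72   0.18   8.  ] 0.8265101905086496
[[296.08  92.64]
 [341.77  92.65]] meas [[294.56  92.  ]
 [340.56  92.  ]]
```

```bash
cat >> h.py <<'E'
H=np.array([628.6,40.7,.1755,9.0]); TIP=98.7
def tcp(tipx,y,z): # local tip x,y ; world z
    a=body(H,[tipx-TIP,y,0])[0]; return [a[0],a[1],z]
UX=np.array([np.cos(H[2]),np.sin(H[2]),0])
def F(st): # force in housing axes
    f=np.array(st["contact_force"]); c,s=np.cos(H[2]),np.sin(H[2]); return np.array([c*f[0]+s*f[1],-s*f[0]+c*f[1],f[2]])
def loc(st):
    d=np.array(st["tcp_pos"])-[H[0],H[1],0]; c,s=np.cos(H[2]),np.sin(H[2]); return np.array([c*d[0]+s*d[1]+TIP,-s*d[0]+c*d[1],d[2]])
E
python3 - <<'E'
from h import *
np.set_printoptions(suppress=True,precision=2)
Y=-70
bot.line_to(tcp(-70,Y,80),velocity=80,ori=down(H[2]))
bot.line_to(tcp(-25,Y,72),velocity=40)
bot.pause(0.2)
s=bot.read_state(); f0=F(s); print(s["t"],loc(s),f0)
z=72
while z>60:
    z-=0.5
    bot.line_to(tcp(-25,Y,z),velocity=10)
    s=bot.read_state(); f=F(s)-f0
    print(round(s["t"],2),z,loc(s),f, s["moment"])
    if f[2]>2.5: break
im=bot.camera("wrist"); cv2.imwrite("pics/w4.png",im[:,:,::-1])
E
```

```text
9.0583 [-25.1  -69.99  72.1 ] [-0.08  0.26 -1.31]
9.31 71.5 [-25.05 -69.99  71.5 ] [ 0.13 -0.76  0.41] [-0.16  0.15 -0.04]
9.56 71.0 [-25.   -70.01  70.96] [ 0.9  -0.24  0.99] [-0.17  0.14 -0.01]
9.81 70.5 [-25.02 -70.02  70.48] [-0.23 -0.22  1.03] [-0.1   0.12 -0.03]
10.06 70.0 [-25.04 -70.    69.97] [ 0.22 -0.12 -0.32] [-0.17  0.14 -0.05]
10.31 69.5 [-25.04 -69.99  69.45] [ 0.55 -0.59  0.79] [-0.12  0.13  0.02]
10.56 69.0 [-25.04 -69.99  68.97] [0.07 0.15 0.61] [-0.1   0.16 -0.07]
10.81 68.5 [-25.01 -70.    68.47] [ 0.16 -0.62  1.43] [-0.06  0.19  0.09]
11.06 68.0 [-25.05 -69.99  67.95] [ 0.65 -0.42 -0.2 ] [-0.12  0.14 -0.03]
11.31 67.5 [-25.03 -70.    67.45] [ 0.2  -0.13  1.25] [-0.16  0.12 -0.  ]
11.56 67.0 [-25.03 -69.98  66.96] [ 0.61 -0.77  1.13] [-0.08  0.15  0.01]
11.81 66.5 [-25.04 -69.99  66.44] [-0.01 -0.81  0.54] [-0.14  0.16 -0.02]
12.06 66.0 [-25.01 -69.99  65.96] [-0.43  0.19  0.38] [-0.08  0.12 -0.02]
12.31 65.5 [-25.04 -70.    65.45] [-0.59 -0.4   0.84] [-0.15  0.18 -0.05]
12.56 65.0 [-25.02 -70.    64.96] [ 0.85 -0.58  0.13] [-0.14  0.11 -0.  ]
12.81 64.5 [-24.79 -70.01  64.64] [-0.26 -0.79  1.3 ] [-0.1   0.01 -0.03]
13.06 64.0 [-24.56 -70.03  64.39] [-0.65 -0.31  4.92] [-0.15  0.03 -0.03]
```

View pics/w4.png

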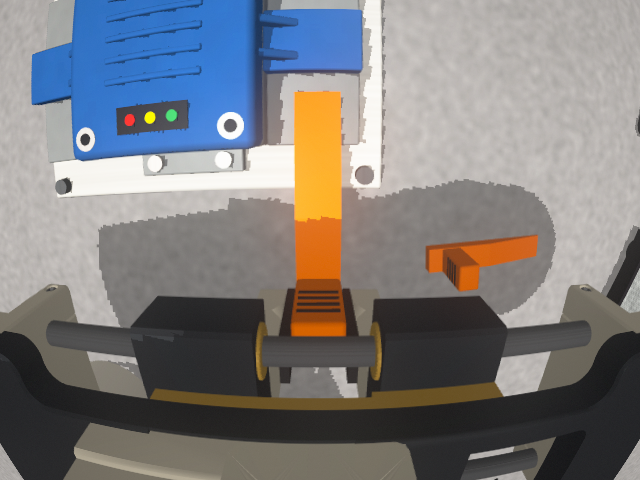

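```bash
cat >> h.py <<'E'
def push(Y,z,xs,f0,vmax=15,fx=9.0,fz=14.0,smax=None):
    for x in xs:
        bot.line_to(tcp(x,Y,z),velocity=vmax)
        s=bot.read_state(); f=F(s)-f0; l=loc(s)
        print(round(s["t"],2),"cmd s",x+15,"s",np.round(l[0]+15,2),"y,z",np.round(l[1:],2),"F",np.round(f,1),"M",np.round(s["moment"],2))
        if -f[0]>fx or abs(f[2])>fz: print("STOP"); return False
        if smax and l[0]+15>=smax: return True
    return True
E
python3 - <<'E'
from h import *
f0=np.array([0.1,0,-0.8])
push(-70,64.4,[-16,-14,-12,-10,-8],f0)
E
```

```text
13.86 cmd s -1 s -0.61 y,z [-69.99  64.45] F [-0.2  0.   3.7] M [-0.16 -0.41 -0.04]
14.14 cmd s 1 s 1.14 y,z [-70.01  64.45] F [ 0.2 -1.1  4.8] M [-0.21 -0.18  0.05]
14.43 cmd s 3 s 3.11 y,z [-70.01  64.47] F [-1.1 -1.6  4.9] M [-0.16 -0.14 -0.01]
14.71 cmd s 5 s 5.09 y,z [-70.01  64.48] F [-0.2  0.7  5.5] M [-0.21 -0.08 -0.03]
14.99 cmd s 7 s 6.65 y,z [-70.08  64.53] F [-1.3  0.1  8. ] M [-0.26  0.46 -0.01]
```

```bash
python3 - <<'E'
from h import *
f0=np.array([0.1,0,-0.8])
push(-70,64.75,[-7,-5,-3],f0)
im=bot.camera("wrist"); cv2.imwrite("pics/w5.png",im[:,:,::-1]); cv2.imwrite("pics/s5.png",cv2.resize(bot.camera("side")[180:280,250:390],None,fx=5,fy=5,interpolation=cv2.INTER_CUBIC)[:,:,::-1])
E
```

```text
15.24 cmd s 8 s 7.0 y,z [-70.09  64.61] F [-3.5  0.   7.6] M [-0.21  0.86  0.02]
15.53 cmd s 10 s 8.34 y,z [-70.19  64.63] F [-5.2 -0.7 10. ] M [-0.34  1.6   0.01]
15.81 cmd s 12 s 9.62 y,z [-70.3   64.61] F [-7.2 -0.2 12.3] M [-0.52  2.36  0.04]
```

View pics/s5.png

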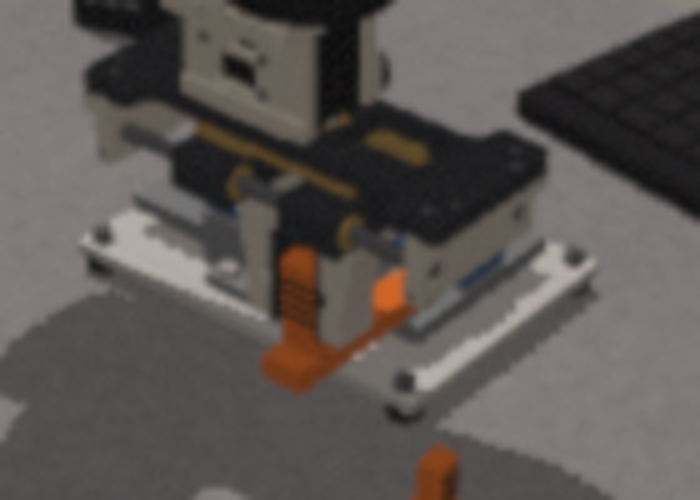

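View pics/w5.png

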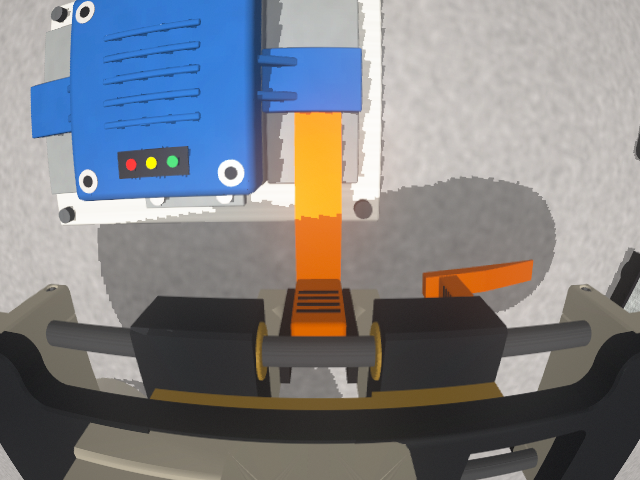

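```bash
python3 - <<'E'
from h import *
f0=np.array([0.1,0,-0.8])
for z in (65.05,65.35,65.65):
    push(-70,z,[-3],f0)
E
```

```text
16.16 cmd s 12 s 9.67 y,z [-70.24  64.64] F [-6.3  0.4  9.4] M [-0.47  2.    0.02]
16.41 cmd s 12 s 9.64 y,z [-70.22  64.66] F [-6.4 -0.6  7.8] M [-0.58  2.05  0.04]
16.66 cmd s 12 s 9.7 y,z [-70.19  64.79] F [-5.6 -0.8  4.4] M [-0.67  2.01  0.01]
```

```bash
cat >> h.py <<'E'
def apush(Y,z,x,starget,f0,step=3.0,v=15,fx=11.5,fzset=1.5,fzmax=14,quiet=False,xmax=60):
    log=[]
    while True:
        x+=step
        bot.line_to(tcp(x,Y,z),velocity=v)
        s=bot.read_state(); f=F(s)-f0; l=loc(s); sa=l[0]+15
        if not quiet: print(round(s["t"],2),"cmd s",round(x+15,1),"s",np.round(sa,2),"y,z",np.round(l[1:],2),"zc",round(z,2),"F",np.round(f,1))
        log.append((sa,*f,z))
        if sa>=starget: print("reached"); break
        if -f[0]>fx or abs(f[2])>fzmax or x>xmax: print("STOP"); break
        z+=float(np.clip((f[2]-fzset)*0.07,-0.5,0.6))
    return z,x,log
E
python3 - <<'E'
from h import *
f0=np.array([0.1,0,-0.8])
print(apush(-70,65.75,-3,23.5,f0,step=2.5)[:2])
im=bot.camera("wrist"); cv2.imwrite("pics/w6.png",im[:,:,::-1])
E
```

```text
16.98 cmd s 14.5 s 12.05 y,z [-70.12  64.77] zc 65.75 F [-6.3 -1.2  3.7]
17.29 cmd s 17.0 s 14.46 y,z [-70.14  64.84] zc 65.91 F [-6.7 -0.6  3.8]
17.61 cmd s 19.5 s 16.84 y,z [-70.12  64.88] zc 66.07 F [-5.8 -0.3  3.2]
17.93 cmd s 22.0 s 19.3 y,z [-70.12  64.92] zc 66.18 F [-6.9 -0.1  3.1]
18.24 cmd s 24.5 s 21.71 y,z [-70.11  64.94] zc 66.29 F [-5.6 -0.7  2.6]
18.56 cmd s 27.0 s 24.21 y,z [-70.11  64.95] zc 66.37 F [-5.9  0.   1.8]
reached
(66.37137161186605, 12.0)
```

```bash
python3 - <<'E'
from h import *
f0=np.array([0.1,0,-0.8])
bot.line_to(tcp(-20,-70,65.6),velocity=50)
bot.line_to(tcp(-68,-70,72),velocity=80)
im=bot.camera("wrist"); cv2.imwrite("pics/w7.png",im[:,:,::-1])
bot.line_to(tcp(-68,76,72),velocity=120)
bot.line_to(tcp(-35,76,67),velocity=60)
bot.pause(.15)
s=bot.read_state(); f0=F(s); print(s["t"],f0,loc(s))
bot.line_to(tcp(-22,76,65.1),velocity=30)
push(76,65.1,[-17,-14,-11],f0,fx=5,fz=8)
im=bot.camera("wrist"); cv2.imwrite("pics/w8.png",im[:,:,::-1]);np.save("f0.npy",f0)
E
```

```text
22.4333 [ 0.14266171  1.02094373 -0.9398197 ] [-35.33392923  75.95950155  67.03752862]
23.51 cmd s -2 s -1.98 y,z [75.98 65.07] F [-0.2 -0.5  1. ] M [-0.18  0.15 -0.04]
23.86 cmd s 1 s 0.96 y,z [75.97 64.99] F [ 0.5 -0.7 -0.7] M [-0.18  0.18 -0.01]
24.21 cmd s 4 s 3.8 y,z [75.9  64.85] F [-0.1 -2.  -1. ] M [-0.18  0.48 -0.03]
```

View pics/w8.png

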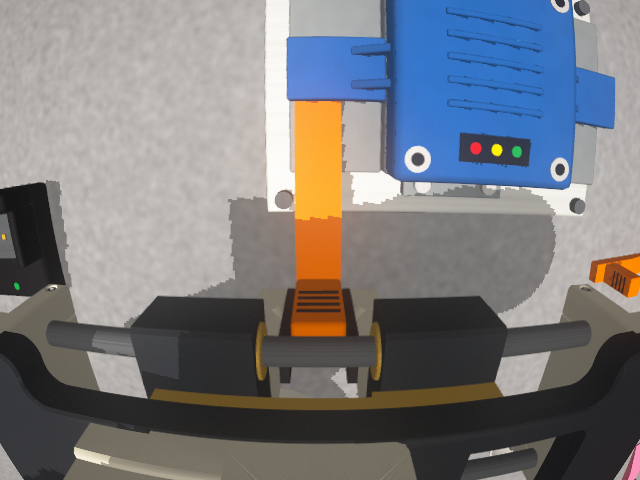

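View pics/w7.png

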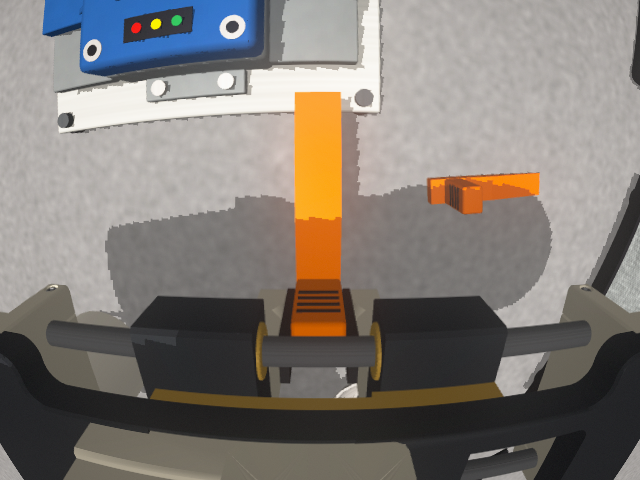

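```bash
python3 - <<'E'
from h import *
f0=np.load("f0.npy")
z,x,l=apush(76,65.2,-11,37,f0,step=3)
print(z,x)
E
```

```text
24.61 cmd s 7 s 6.27 y,z [75.77 64.94] zc 65.2 F [-4.3 -1.2 -1. ]
24.96 cmd s 10 s 9.35 y,z [75.77 64.84] zc 65.03 F [-5.3 -1.3  0.1]
25.31 cmd s 13 s 12.59 y,z [75.83 64.81] zc 64.93 F [-5.1 -0.8 -1. ]
25.66 cmd s 16 s 15.84 y,z [75.95 64.73] zc 64.75 F [-5.9 -1.2 -0.2]
26.01 cmd s 19 s 18.98 y,z [75.96 64.69] zc 64.63 F [-4.9 -1.6 -0.5]
26.36 cmd s 22 s 22.05 y,z [76.   64.68] zc 64.49 F [-5.5 -1.4  1.5]
26.71 cmd s 25 s 25.06 y,z [75.99 64.67] zc 64.49 F [-6.  -0.7  0.7]
27.06 cmd s 28 s 28.08 y,z [76.01 64.69] zc 64.43 F [-6.1 -0.7  1.7]
27.41 cmd s 31 s 31.05 y,z [76.01 64.65] zc 64.45 F [-5.8 -0.5  1. ]
27.76 cmd s 34 s 34.11 y,z [76.02 64.69] zc 64.41 F [-5.8 -2.7  2.7]
28.11 cmd s 37 s 37.03 y,z [76.05 64.66] zc 64.49 F [-5.7 -2.2  1.3]
reached
64.49213870379555 22
```

```bash
python3 - <<'E'
from h import *
bot.line_to(tcp(-20,76,64.9),velocity=60)
bot.line_to(tcp(-68,76,72),velocity=80)
bot.line_to(tcp(-68,-76,72),velocity=120)
bot.line_to(tcp(-35,-76,67),velocity=60)
bot.pause(.15)
s=bot.read_state(); f0=F(s); print(s["t"],f0,loc(s));np.save("f0.npy",f0)
bot.line_to(tcp(-22,-76,65.0),velocity=30)
push(-76,65.0,[-10],f0,fx=5,fz=8)
z,x,l=apush(-76,65.0,-10,37,f0,step=3)
print(z,x)
im=bot.camera("wrist"); cv2.imwrite("pics/w9.png",im[:,:,::-1])
E
```

```text
31.9917 [ 0.96464171 -0.49344614 -1.46979249] [-35.35630985 -76.03274607  67.02175982]
33.53 cmd s 5 s 4.91 y,z [-76.01  64.99] F [-1.   0.9  0.8] M [-0.11  0.21 -0.04]
33.88 cmd s 8 s 8.09 y,z [-75.99  64.99] zc 65.0 F [-1.6  0.5  0. ]
34.23 cmd s 11 s 11.08 y,z [-75.99  64.87] zc 64.9 F [-0.2  0.7  1.9]
34.58 cmd s 14 s 14.08 y,z [-75.99  64.9 ] zc 64.93 F [-1.1  0.   0.7]
34.93 cmd s 17 s 17.01 y,z [-75.99  64.77] zc 64.87 F [-1.   0.5  1. ]
35.28 cmd s 20 s 19.88 y,z [-75.99  64.68] zc 64.84 F [-1.2  1.3 -1.1]
35.63 cmd s 23 s 22.14 y,z [-76.18  64.67] zc 64.65 F [-6.   0.9  5.6]
35.98 cmd s 26 s 24.84 y,z [-76.13  64.72] zc 64.94 F [-6.1  0.8  2.5]
36.33 cmd s 29 s 27.73 y,z [-76.15  64.71] zc 65.01 F [-6.9  1.8  3.9]
36.68 cmd s 32 s 30.6 y,z [-76.16  64.74] zc 65.17 F [-6.4  0.2  2.7]
37.03 cmd s 35 s 33.52 y,z [-76.14  64.71] zc 65.26 F [-6.5 -0.2  2.3]
37.38 cmd s 38 s 36.51 y,z [-76.15  64.74] zc 65.31 F [-5.5  0.8  1.7]
37.73 cmd s 41 s 39.49 y,z [-76.14  64.76] zc 65.33 F [-6.   0.2  1. ]
reached
65.32963238805048 26
```

View pics/w9.png

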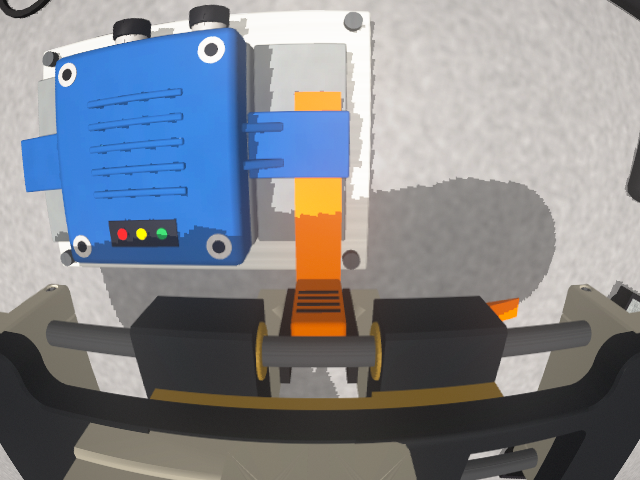

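```bash
python3 - <<'E'
from h import *
f0=np.load("f0.npy")
z,x,l=apush(-76,65.35,26,50.3,f0,step=2.5)
bot.line_to(tcp(0,-76,65.0),velocity=60)
bot.line_to(tcp(-68,-76,70),velocity=90)
bot.line_to(tcp(-68,76,72),velocity=120)
bot.line_to(tcp(-35,76,67),velocity=60)
bot.pause(.1)
s=bot.read_state(); f0=F(s); print(s["t"],f0,loc(s));np.save("f0.npy",f0)
bot.line_to(tcp(-22,76,65.1),velocity=30)
bot.line_to(tcp(10,76,65.0),velocity=40)
z,x,l=apush(76,65.0,10,50.3,f0,step=3)
cv2.imwrite("pics/w10.png",bot.camera("wrist")[:,:,::-1])
E
```

```text
38.1 cmd s 43.5 s 42.0 y,z [-76.17  64.76] zc 65.35 F [-6.1  0.7  1.1]
38.42 cmd s 46.0 s 44.47 y,z [-76.18  64.72] zc 65.32 F [-6.5 -0.3  1.1]
38.73 cmd s 48.5 s 47.01 y,z [-76.19  64.7 ] zc 65.29 F [-5.8 -0.   0.5]
39.05 cmd s 51.0 s 49.54 y,z [-76.22  64.71] zc 65.23 F [-7.7 -0.6  2.2]
39.37 cmd s 53.5 s 52.05 y,z [-76.23  64.71] zc 65.27 F [-6.4 -0.3  1.6]
reached
43.2917 [-0.1388354   0.10076277 -1.11761671] [-35.37142748  75.91786753  66.93369626]
45.18 cmd s 28 s 27.98 y,z [75.98 64.96] zc 65.0 F [ 0.1 -0.8  1.1]
45.53 cmd s 31 s 30.83 y,z [75.95 64.76] zc 64.97 F [-0.1 -0.6 -2.3]
45.88 cmd s 34 s 33.49 y,z [75.78 64.69] zc 64.71 F [-4.9 -0.8  2.7]
46.23 cmd s 37 s 36.32 y,z [75.72 64.68] zc 64.79 F [-5.2 -0.7  2.5]
46.58 cmd s 40 s 39.25 y,z [75.72 64.68] zc 64.86 F [-5.4 -1.5  2.3]
46.93 cmd s 43 s 42.19 y,z [75.74 64.68] zc 64.92 F [-4.5 -1.3  3. ]
47.28 cmd s 46 s 45.1 y,z [75.73 64.69] zc 65.02 F [-4.9 -0.6  1.8]
47.63 cmd s 49 s 48.1 y,z [75.75 64.7 ] zc 65.05 F [-4.5 -0.7  1.5]
47.98 cmd s 52 s 51.06 y,z [75.71 64.68] zc 65.05 F [-4.4 -0.9  1.7]
reached
```

View pics/w10.png

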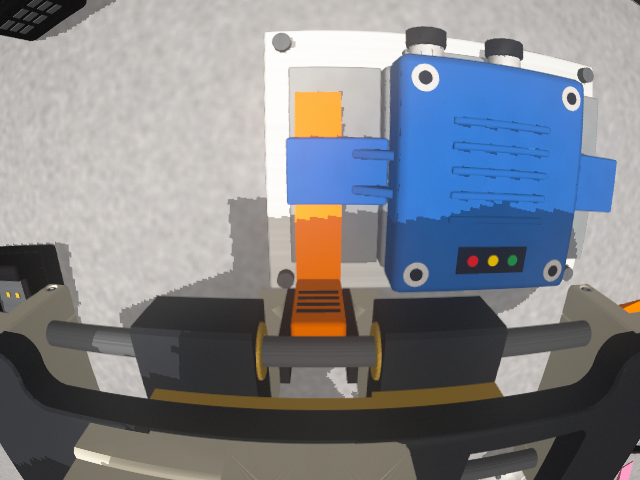

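```bash
python3 - <<'E'
from h import *
bot.pause(.1)
bot.line_to(tcp(0,76,64.9),velocity=60)
bot.line_to(tcp(-68,76,72),velocity=90)
st=bot.read_state(); im=bot.camera("wrist"); cv2.imwrite("pics/w11.png",im[:,:,::-1])
np.save("w11.npy",{k:st[k] for k in("tcp_pos","eef_rot")},allow_pickle=True)
cv2.imwrite("pics/s11.png",bot.camera("side")[:,:,::-1])
print(st["t"],loc(st))
cv2.imwrite("pics/c11.png",cv2.resize(im[0:160,270:560],None,fx=2.7,fy=2.7,interpolation=cv2.INTER_CUBIC)[:,:,::-1])
E
```

```text
49.8083 [-67.386664    76.2194276   72.19041293]
```

View pics/c11.png

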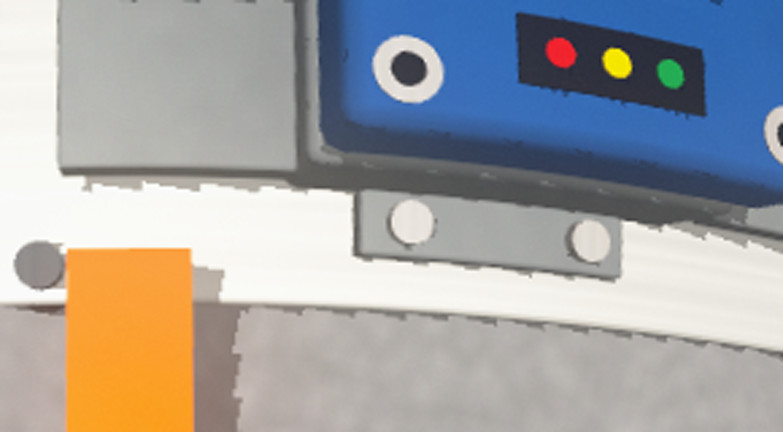

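View pics/s11.png

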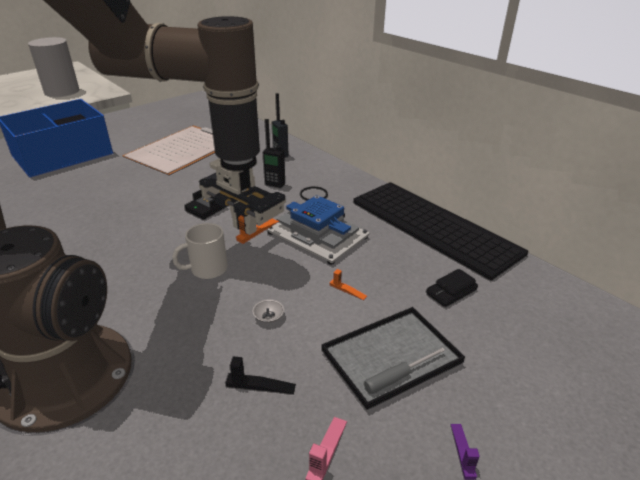

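```bash
python3 - <<'E'
from h import *
np.set_printoptions(suppress=True,precision=2)
A=cv2.cvtColor(cv2.imread("pics/side0.png"),cv2.COLOR_BGR2GRAY).astype(np.float32)
B=cv2.cvtColor(cv2.imread("pics/s11.png"),cv2.COLOR_BGR2GRAY).astype(np.float32)
def meas(P,half):
    P=np.array(P,float); u=proj("side",body(H,P))[0]; du=proj("side",body(H,P+[0,0,6]))[0]-u
    x,y=np.round(u).astype(int); h,w=half
    tpl=A[y-h:y+h+1,x-w:x+w+1]
    best=None
    up=8
    T=cv2.resize(tpl,None,fx=up,fy=up,interpolation=cv2.INTER_CUBIC)
    m=5
    S=cv2.resize(B[y-h-m:y+h+m+1,x-w-m:x+w+m+1],None,fx=up,fy=up,interpolation=cv2.INTER_CUBIC)
    r=cv2.matchTemplate(S,T,cv2.TM_CCOEFF_NORMED); _,v,_,l=cv2.minMaxLoc(r)
    d=np.array(l)/up-m
    print(P,u,"shift",d,"per6mm",du,"lift",6*d@du/(du@du),"score",round(v,3))
meas([0,-78,43],(6,10)); meas([-35,-30,64],(6,8)); meas([-40,35,64],(6,7)); meas([0,0,64],(10,16)); meas([-5,72,43],(4,6)); meas([35,-30,64],(6,8)); 
meas([-75,-95,8],(6,8)); meas([-75,0,8],(6,10))
E
```

```text
[  0. -78.  43.] [342.93 229.38] shift [ 0.25 -2.25] per6mm [ 0.09 -2.14] lift 6.3230659357454995 score 0.878
[-35. -30.  64.] [317.62 220.93] shift [ 0.  -2.5] per6mm [ 0.01 -2.18] lift 6.869921861364335 score 0.986
[-40.  35.  64.] [295.23 212.34] shift [-0.12 -2.5 ] per6mm [-0.05 -2.15] lift 6.974191361798208 score 0.949
[ 0.  0. 64.] [317.24 210.51] shift [-0.12 -2.12] per6mm [ 0.01 -2.15] lift 5.939388272651041 score 0.827
[-5. 72. 43.] [293.61 208.81] shift [ 0.12 -2.5 ] per6mm [-0.06 -2.07] lift 7.231733001149575 score 0.968
[ 35. -30.  64.] [336.1  208.83] shift [-0.12 -2.38] per6mm [ 0.07 -2.14] lift 6.640778904165157 score 0.972
[-75. -95.   8.] [328.41 258.98] shift [0. 0.] per6mm [ 0.05 -2.11] lift 0.0 score 0.999
[-75.   0.   8.] [297.   243.47] shift [0. 0.] per6mm [-0.05 -2.07] lift 0.0 score 0.999
```

```bash
python3 - <<'E'
from h import *
yaw=-0.3145
g=body([464.95,-319.1,yaw,0],[-39,0,0])[0]
a=tcp(-68,76,140)
bot.line_to(a,velocity=120)
bot.move_ptp([g[0],g[1],110],down(yaw))
bot.line_to([g[0],g[1],45],velocity=100)
bot.pause(.1)
s=bot.read_state(); f0=s["contact_force"]; print(s["t"],s["tcp_pos"],f0)
for z in(40,39,38.3,37.7,37.2,36.8):
    bot.line_to([g[0],g[1],z],velocity=12)
    s=bot.read_state(); f=s["contact_force"]-f0; print(round(s["t"],2),s["tcp_pos"],f)
    if f[2]>2.5: break
cv2.imwrite("pics/w12.png",bot.camera("wrist")[:,:,::-1])
E
```

```text
52.9917 [ 428.49479981 -307.14916358   45.75280034] [ 0.07496596  0.31414476 -0.43689837]
53.56 [ 427.8043295  -307.03437316   39.92732148] [ 0.49917708  0.2092976  -1.18188889]
53.81 [ 427.83491657 -307.02289564   38.94589363] [-0.23707736 -0.20976275 -1.13453355]
54.06 [ 427.82932729 -307.02378698   38.24241047] [ 0.08590905  0.46586485 -0.83087897]
54.31 [ 427.84089982 -307.02216076   37.66686793] [-0.06437321 -0.58713017  0.13369249]
54.56 [ 427.95284633 -307.10160534   37.25962678] [-0.08365087 -1.37748224  0.25361105]
54.81 [ 428.0453811  -307.11191951   37.2421486 ] [-1.07216945  0.78330789  5.57932696]
```

View pics/w12.png

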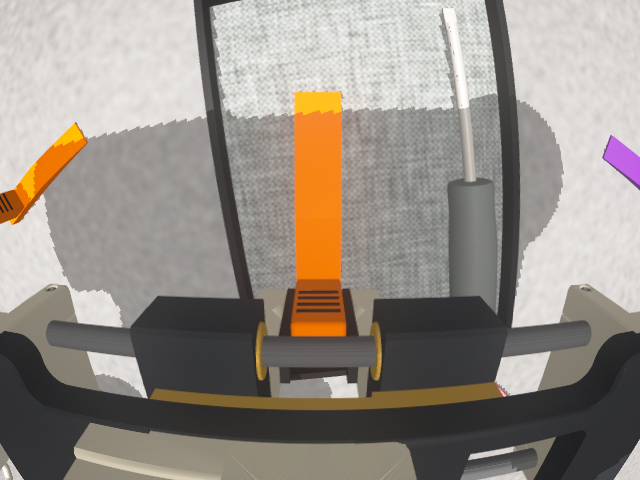

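```bash
python3 - <<'E'
from h import *
yaw=-0.3145
g=body([464.95,-319.1,yaw,0],[-39,0,0])[0]
bot.line_to([g[0],g[1],37.3],velocity=12)
bot.move_gripper(45)
bot.line_to([g[0],g[1],150],velocity=100)
s=bot.read_state(); print(s["t"],s["width"],s["tcp_pos"],s["contact_force"])
cv2.imwrite("pics/w13.png",bot.camera("wrist")[:,:,::-1]);
B=bot.camera("side");cv2.imwrite("pics/s13.png",B[:,:,::-1])
A=cv2.imread("pics/side0.png")
for c in range(3):
  a=A[:,:,2-c].astype(np.float32);b=B[:,:,c].astype(np.float32)
  for P,h,w in(([-35,-30,64],6,8),([-40,35,64],6,7),([35,-30,64],6,8),([-5,78,43],4,5)):
    u=proj("side",body(H,P))[0];x,y=np.round(u).astype(int)
    up=8;m=5
    T=cv2.resize(a[y-h:y+h+1,x-w:x+w+1],None,fx=up,fy=up,interpolation=cv2.INTER_CUBIC)
    S=cv2.resize(b[y-h-m:y+h+m+1,x-w-m:x+w+m+1],None,fx=up,fy=up,interpolation=cv2.INTER_CUBIC)
    _,v,_,l=cv2.minMaxLoc(cv2.matchTemplate(S,T,cv2.TM_CCOEFF_NORMED)); print(c,P,np.array(l)/up-m,"lift",round(-(l[1]/up-m)/2.14*6,2),round(v,3))
E
```

```text
57.025 44.96715364168819 [ 427.43173891 -306.85820902  149.32617332] [-0.93086477 -0.48534655 -0.18423655]
0 [-35, -30, 64] [-0.875 -2.75 ] lift 7.71 0.727
0 [-40, 35, 64] [-0.125 -2.375] lift 6.66 0.968
0 [35, -30, 64] [-3.625  0.875] lift -2.45 0.832
0 [-5, 78, 43] [ 0.125 -2.5  ] lift 7.01 0.982
1 [-35, -30, 64] [-3.   -3.25] lift 9.11 0.76
1 [-40, 35, 64] [-0.125 -2.375] lift 6.66 0.947
1 [35, -30, 64] [-4.625  0.875] lift -2.45 0.787
1 [-5, 78, 43] [ 0.125 -2.5  ] lift 7.01 0.974
2 [-35, -30, 64] [-3.   -3.75] lift 10.51 0.764
2 [-40, 35, 64] [ 0.  -2.5] lift 7.01 0.962
2 [35, -30, 64] [-5.  1.] lift -2.8 0.706
2 [-5, 78, 43] [ 0.125 -2.625] lift 7.36 0.975
```

View pics/w13.png

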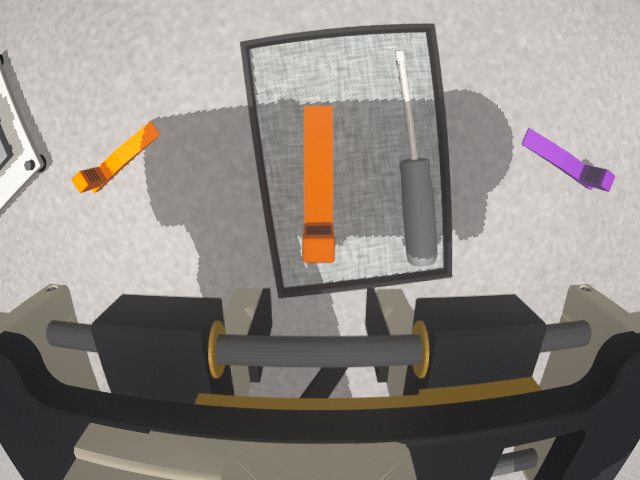

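View pics/s13.png

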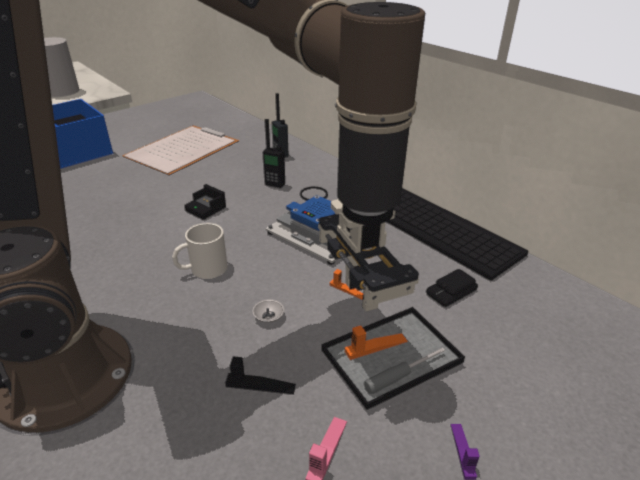

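```bash
python3 -c "
from plant import bot
bot.pause(0.3);print(bot.read_state()['t']);bot.close_job()"
```

```text
57.425
the job is handed in; nothing more can be done
```

The cover is raised on both sides by an estimated 6.5–7 mm and stands about level. The wedge is back in the tray, and I handed the job in at about 57 s of the 72 s. The hand-in reports no verdict, so these are my own checks.

**What I did:** I took the orange wedge from the tray, choosing the larger of the two orange ones. I eased the lugs up in turn: right, left, right, left. The tip ended about 52 mm in on the right and 51 mm in on the left.

**Forces:** The push at the wedge stayed under about 8 N. The vertical force was mostly under 6 N. It reached about 12 N once, on the first push, until I relieved the downward pressure.

**Tilt:** It was never measured directly. From the insertion depths, the two sides differed by no more than about 2.5 mm (about 0.02 rad).

**Last checks:**

| Check | Left side | Right side |
|---|---|---|
| Lift by feel and geometry | about 6.5 mm | about 6.8 mm |
| Lift in side view, wedge withdrawn | about 7.0–7.2 mm | about 6.6–6.9 mm |
| Lift in final side view | about 6.7–7.4 mm | not measurable, the arm was in the way |

- **Readings that disagreed:** Two low-score image patches read lower, 6.3 mm at the outer end of the right lug and 5.9 mm at the middle of the cover. I put these down to poor image matches.
- **Wedge:** It lies flat in its original spot in the tray, released. I felt the floor at the same height as when I picked it up.
- **Surroundings:** The gripper was clear at hand-in, and the screwdriver and the other objects looked unmoved in the pictures.

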